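# Load the road-call tote: tall cans at the back, gate shut, jar in front

## Task

Pack the grey steel tote for a road call, working from the back to the front. First stand the teal spray can and the red-capped spray can upright in the two back bays (one in each, either way round), then swing the tote's hinged gate fully shut in front of them, and only then lower the glass jar of bolts into the front tray without dropping it. Leave the oil filter where it is.

Things in the scene. Friction and masses are not known exactly. Their poses are not given: they have to be found in the camera images.
- tote: open grey sheet-steel tote, fixed, 206 mm deep (x), 232 wide (y). Origin: centre of its underside; x to its back, y to its left, z up. Things inside stand at z = 8 mm. Back wall and rear side walls 98 mm high; front lip and sides of the front tray 38 mm. Behind a 28 mm high sill are two bays (x = 20 to 99 mm, 106 wide each), parted at y = 0 by a 66 mm high divider
- bay_left (a point): centre of the floor of the left back bay (tote frame x 58, y 52.5, z 8 mm); axes as the tote's
- bay_right (a point): centre of the floor of the right back bay (tote frame x 58, y -52.5, z 8 mm); axes as the tote's
- front_tray (a point): place for the jar on the floor of the front tray (tote frame x -50.5, y 30, z 8 mm), left of the tray's middle to stay clear of the gate's handle; axes as the tote's. The tray reaches from x = -99 mm to the shut gate at x = -2 mm, y = -108 to 108 mm. The gate swings through the space over this tray, at 55 mm and higher
- gate_hinge (a point): point on the gate's upright hinge axis, at the left side of the tote (tote frame x 4, y 122, z 110 mm); does not move with the gate; the bracket round it is 126 mm high. Axes as the tote's
- gate (a joint): angle of the gate (rad): 0 = shut against its stop, along the tote's y axis just in front of the bays; grows to 1.75 as the free end swings forward to the robot (seen from above it turns anticlockwise to shut). Stays where left (0.12 N m friction, no spring). Two 10 mm aluminium tubes at z = 60 and 110 mm, 237 mm long from the hinge. Blocked by a can standing too far forward or by the jar
- gate_handle (a point): middle of the red grip of the gate's handle, moving with the gate: a 14 mm thick bar, 44 mm long, parallel to the gate, 110 mm above the worktop, 45 mm in front of the gate and 202 mm along it from the hinge, so over the tray's right end when shut. Axes: x across the gate (to the tote's back when shut), y along it toward the hinge. Push its front (-x) side along the arc to shut
- teal_can: tall spray can, teal with a yellow cap, 58 mm diameter, 221 mm high, 0.35 kg; straight-sided up to 200 mm. Origin: centre of its underside, z up
- red_can: tall spray can, white, red and blue with a red cap, 65 mm diameter (also the cap, which is 46 mm high), 225 mm high, 0.4 kg. Origin: centre of its underside, z up
- bolt_jar: glass jar of bolts with a brass-coloured tin lid, 62 mm diameter, 90 mm high, 0.42 kg; grasp round its upper body. Origin: centre of its underside, z up
- oil_filter: blue and white spin-on oil filter, 72 mm diameter, 94 mm high, loose bystander left of the tote. Origin: centre of its underside

How it is judged (in metres and radians):
On the way, in this order (a step that is already met when the one before it is completed fails the run):
1. both tall cans stand upright in the two back bays and are let go (x of teal_can in the frame of tote between 0.04 and 0.08 m and y of teal_can in the frame of tote between -0.095 and 0.095 m and z of teal_can in the frame of tote between 0.002 and 0.015 m and angle between each of teal_can, red_can's own z axis and vertical below 0.1 rad and x of red_can in the frame of tote between 0.04 and 0.08 m and y of red_can in the frame of tote between -0.095 and 0.095 m and z of red_can in the frame of tote between 0.002 and 0.015 m and contact force between the fingers and teal_can below 0.5 N and contact force between the fingers and red_can below 0.5 N), for 0.2 s.
2. with the cans in the bays, the gate is fully shut in front of them (x of teal_can in the frame of tote between 0.04 and 0.08 m and y of teal_can in the frame of tote between -0.095 and 0.095 m and z of teal_can in the frame of tote between 0.002 and 0.015 m and angle between each of teal_can, red_can's own z axis and vertical below 0.1 rad and x of red_can in the frame of tote between 0.04 and 0.08 m and y of red_can in the frame of tote between -0.095 and 0.095 m and z of red_can in the frame of tote between 0.002 and 0.015 m and value of joint gate below 0.06 rad), for 0.2 s.
3. the jar is lowered into the front tray and is still held when within 8 mm of its floor (x of bolt_jar in the frame of tote between -0.082 and -0.016 m and y of bolt_jar in the frame of tote between -0.088 and 0.088 m and angle between bolt_jar's own z axis and vertical below 0.15 rad and z of bolt_jar in the frame of tote between 0.002 and 0.016 m and value of joint gate below 0.06 rad and contact force between the fingers and bolt_jar above 0.5 N), for 0.05 s.
At the end, for the whole second after the job is handed in: Both tall cans stand upright (within 0.1 rad) on the floor of the back bays, the gate is shut (within 0.06 rad of its stop), and the jar stands upright on the floor of the front tray; all at rest (all of step 2 and x of bolt_jar in the frame of tote between -0.082 and -0.016 m and y of bolt_jar in the frame of tote between -0.088 and 0.088 m and angle between bolt_jar's own z axis and vertical below 0.15 rad and z of bolt_jar in the frame of tote between 0.002 and 0.016 m and linear speed of each of teal_can, red_can, bolt_jar below 0.03 m/s); the robot touches nothing.
It fails at once if a can or the jar is tipped over (more than 0.6 rad) (angle between any of teal_can, red_can, bolt_jar's own z axis and vertical above 0.6 rad).
It fails at once if the oil filter is moved more than 30 mm (distance of oil_filter from where it was at the start of the episode above 0.03 m).
It also fails if it takes over 72 s, if anything falls off the work surface, if the arm or the gripper's body presses on something with over 40 N, if the wrist force passes 120 N, or if a joint passes its speed limit or range.

## Robot

A 6-joint arm with a two-finger parallel gripper is mounted at the origin on a cart in front of the work surface, level with it; the furniture and walls round the work are solid. World frame = base frame: x ahead of the robot, y to its left, z up, the work surface at z = 0. Lengths are in mm, angles in rad, forces in N, time in s.
With the tool pointing down it reaches from about 400 to 925 mm from the base axis. Payload 12.5 kg.
Tool frame: the origin (TCP) lies at the very end of the fingers, on their centre line; the grasp point (between the pads) lies 19 mm behind it; z points along the fingers, y is the line along which they close (so a half turn about z gives the same grasp; the last joint's range is limited). The gripper opens to 95 mm and grips with 3 to 60 N. Pads are 20 mm wide; open, the fingers measure 119 mm over their backs; the gripper's body (75 mm by 180 mm) begins 59 mm behind the grasp point.
Start: joints at [-1.384, 0.491, 1.559, -0, 1.092, -0.106], TCP at [180.419, -598.411, 214.661] pointing down, gripper open.
Joint ranges: [-3.1, 3.1], [-0.84, 2.19], [0.05, 2.79], [-1.13, 4.28], [0.06, 2.93], [-2.69, 2.69]. Speed limits (rad/s): [2.22, 2.22, 2.79, 3.14, 3.14, 3.14].

## Interface

Orientations are given as [roll, pitch, yaw] about the fixed x, y, z axes, in that order (R = Rz(yaw) Ry(pitch) Rx(roll)).
In Python, from cell import env gives the robot as it stands.
- The arm moves only by the shell command python3 steer.py 'ROWS'. ROWS is a JSON list of rows, 1 to 5 of them, each written [[dx, dy, dz], turn, opening]: dx, dy, dz in mm, then a turn about the tool's z in rad, then the opening from 0.0 (shut) to 1.0 (fully open); each row is the pose to reach, as a shift and turn from the pose commanded when the command began, along the tool's axes at that moment; what a row does not reach only later rows make up. A row lasts 1/12 s, in which the tool goes at most 41.7 mm and 0.125 rad, less where a joint would pass 70% of its speed; a pose out of reach is approached as far as the arm can. The fingers move at their own pace and stop on an object; the grip force is fixed at half the most. Time passes only in rows, so rows that do not move let the fingers close. It prints the time, the measured TCP pose, the force, the opening and the grip force at its end. Input that does not fit is refused with a message, and nothing moves.
- env.state(): the state, without advancing time (a new reading comes with each control period).
- env.read_camera(name): name is "scene" or "top" or "wrist"; returns (picture, depth): 420x560x3 uint8, red, green, blue; 420x560 float32, mm along the optical axis (not along the pixel's ray), 0 where there is no reading.
- env.camera_info(name): a dict with "vertical_fov" (degrees; the focal length in pixels is half the picture's height over the tangent of half this angle, whatever the lens; pixels are square), "cx", "cy" (the principal point, pixels), "dist_coeffs" ([k1, k2, p1, p2, k3] as OpenCV has them; the pictures are not rectified), "origin" and "attitude" of the camera in the world. Camera axes: x right, y down, z forward; pixel columns grow to the right and rows downward; lengths in mm; the calibration is good to about 2 mm. A picture is of the moment at which its call begins: read the wrist's pose just before it. camera_info takes no time and is no camera call; for the wrist camera it gives the pose at the moment of the call.
- env.job_done(): hands the job in; it is judged then, once.
The state is a dict: "t": time; "joints": joint angles; "qvel": joint speeds; "tau": joint torques, N m; "eef_pos": TCP position; "tcp_rot": TCP orientation; "ft_force": force on the tool from outside, world axes, zero at the start; "moment": the same for the moment, N m; "opening": opening from 0.0 (shut) to 1.0 (fully open); "grip_force": force on a finger pad.
Only numpy, scipy, OpenCV 4.12 (cv2) and the standard library are available. Lean on these libraries where they do the work, as an engineer would, in place of code of your own. Each camera call takes 0.05 s, during which the arm holds its last target. There are 200 camera calls.

## Working session

There is one attempt and no reset: what is moved stays moved. The work goes in short steps, Python scripts to look and compute and a shell command to move; the robot and the scene stay as the last step left them, time stands still between calls to the robot, and variables do not carry over. Pictures are saved under pics/ and viewed, at most 10 in all, crops included, and the job is handed in when it is done.

```bash
ls; mkdir -p pics
python3 - <<'E'
from cell import env
import cv2,numpy as np
for n in ("scene","top"):
    p,d=env.read_camera(n); i=env.camera_info(n); print(n,i)
    cv2.imwrite(f"pics/{n}0.png",p[:,:,::-1]); np.savez(f"{n}0.npz",p=p,d=d)
print(env.camera_info("wrist")); print(env.state())
E
```

```text
cell.py
pics
steer.py
scene {'vertical_fov': 47.35606721775497, 'cx': 276.82980508134796, 'cy': 216.38604491958665, 'dist_coeffs': array([-0.06453725,  0.        ,  0.        ,  0.        ,  0.        ]), 'origin': array([-421.98210936,  474.97812332,  622.86430722]), 'attitude': array([-2.00993963, -0.01218513, -2.0041398 ])}
top {'vertical_fov': 53.251236102919805, 'cx': 277.8760266882599, 'cy': 209.71548906669798, 'dist_coeffs': array([-0.11450147,  0.        ,  0.        ,  0.        ,  0.        ]), 'origin': array([ 496.67518756,  -22.14105747, 1128.0597595 ]), 'attitude': array([-3.06977533,  0.02264582, -1.58690873])}
{'vertical_fov': 61.21359644134323, 'cx': 282.8063012811446, 'cy': 208.28568150332978, 'dist_coeffs': array([-0.09074458,  0.        ,  0.        ,  0.        ,  0.        ]), 'origin': array([ 255.31607655, -576.69885136,  383.00691806]), 'attitude': array([ 2.86049655e+00,  3.98821136e-04, -1.27816588e+00])}
{'t': 0.1, 'joints': array([-1.38358209e+00,  4.91466234e-01,  1.55938967e+00, -1.62655125e-05,
        1.09173931e+00, -1.05611994e-01]), 'qvel': array([ 0.00056757, -0.00117555, -0.00168953,  0.00166888, -0.00162104,
       -0.00132942]), 'tau': array([ 7.92476640e-04, -6.13623619e+01, -2.58605880e+01,  6.94141164e-02,
        4.70363908e-02, -5.83844644e-05]), 'eef_pos': array([ 180.38037718, -598.16740833,  214.14032749]), 'tcp_rot': array([-3.14059417e+00, -9.13383429e-05,  2.92833687e-01]), 'ft_force': array([-0.27383577,  0.16150086,  0.77904057]), 'moment': array([0.02246804, 0.05620515, 0.01902876]), 'grip_force': 0.0, 'opening': 1.000367290782539}
```
View pics/top0.png

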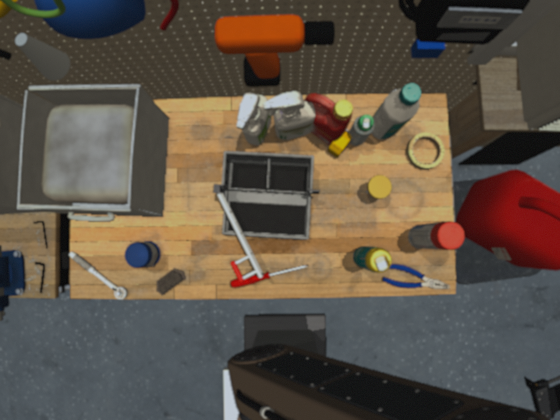

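View pics/scene0.png

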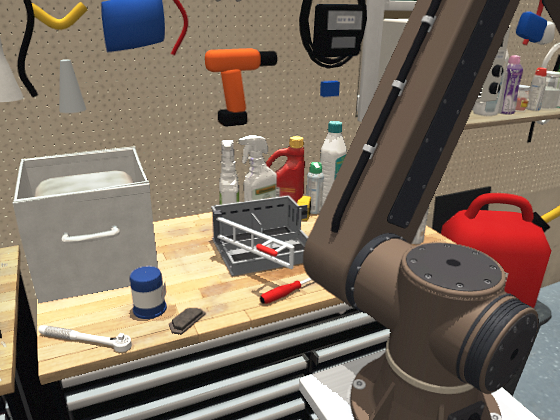

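The top view shows the teal can's cap at about (378,260), the red can's cap at (448,236), the jar lid at (379,188) and the filter at (142,254). The tote covers (222–313, 153–238). The open gate runs from (220,190) to (262,275), with its handle near (240,268).

Create h.py:
```python
import numpy as np, cv2
from scipy.spatial.transform import Rotation as Ro
def K(i):
    f=210/np.tan(np.radians(i["vertical_fov"])/2); return np.array([[f,0,i["cx"]],[0,f,i["cy"]],[0,0,1]])
def rays(i,uv):
    uv=np.asarray(uv,float).reshape(-1,1,2)
    n=cv2.undistortPoints(uv,K(i),i["dist_coeffs"])[:,0]
    return np.c_[n,np.ones(len(n))]@Ro.from_euler("xyz",i["attitude"]).as_matrix().T
def onz(i,uv,z):
    r=rays(i,uv); return i["origin"]+r*((z-i["origin"][2])/r[:,2])[:,None]
def cloud(i,d):
    v,u=np.mgrid[:420,:560]; uv=np.c_[u.ravel(),v.ravel()]
    return (i["origin"]+rays(i,uv)*d.reshape(-1,1)).reshape(420,560,3)
def tool(dp,rot):  # world shift (mm) -> tool axes
    return Ro.from_euler("xyz",rot).inv().apply(dp)
```

Run:
```python
from cell import env
from h import *
i=env.camera_info("top"); z=np.load("top0.npz"); p,d=z["p"],z["d"]; C=cloud(i,d)
hsv=cv2.cvtColor(p,cv2.COLOR_RGB2HSV)
def obj(name,x0,x1,y0,y1,zlo,zhi):
    m=np.zeros((420,560),np.uint8); m[y0:y1,x0:x1]=1
    m&=((C[...,2]>zlo)&(C[...,2]<zhi)&(d>0)).astype(np.uint8)
    P=C[m>0]; 
    v,u=np.nonzero(m); (c,r)=cv2.minEnclosingCircle(np.c_[u,v].astype(np.float32))
    print(name,len(P),"zmed",np.median(P[:,2]).round(1),"bbox mid",((P.min(0)+P.max(0))/2).round(1),"ext",(np.ptp(P,axis=0)).round(1),"circle ray",onz(i,[c],np.median(P[:,2])).round(1),r)
obj("teal",345,398,238,280,207,235)
obj("tealbody",345,398,238,280,188,206)
obj("red",405,470,215,260,212,240)
obj("jar",360,398,170,206,80,100)
obj("filter",118,165,238,272,85,105)
print("table",np.median(C[270:290,180:220,2]))
# tote rims
for n,lo,hi in (("rear rim",90,104),("front rim",33,42)):
    m=np.zeros((420,560),bool); m[148:243,215:320]=1; m&=(C[...,2]>lo)&(C[...,2]<hi)
    v,u=np.nonzero(m); P=C[m]; rc=cv2.minAreaRect(P[:,:2].astype(np.float32)); print(n,len(P),P.min(0),P.max(0),rc)
# gate, handle
m=np.zeros((420,560),bool); m[175:290,210:310]=1; m&=(C[...,2]>98)&(C[...,2]<135)
P=C[m]; print("gate",len(P),P.min(0).round(),P.max(0).round())
red=m&(hsv[...,1]>150)&((hsv[...,0]<8)|(hsv[...,0]>172)); Q=C[red]; print("handle",len(Q),np.median(Q,0),cv2.minAreaRect(Q[:,:2].astype(np.float32)))
G=C[m&(hsv[...,1]<80)]; print("tube fit",cv2.fitLine(G[:,:2].astype(np.float32),cv2.DIST_HUBER,0,.01,.01).ravel())
```

```text
teal 394 zmed 216.7 bbox mid [ 450.  -222.6  215.8] ext [50.2 50.6 17.5] circle ray [[ 449.6 -220.8  216.7]] 11.900819778442383
tealbody 102 zmed 200.7 bbox mid [ 448.4 -220.3  197.1] ext [53.2 49.6 17.6] circle ray [[ 449.  -222.2  200.7]] 12.909584045410156
red 625 zmed 223.8 bbox mid [ 499.2 -380.1  221.2] ext [59.6 62.  18.3] circle ray [[ 499.  -376.1  223.8]] 14.637105941772461
jar 445 zmed 88.4 bbox mid [ 627.4 -253.7   87.2] ext [60.5 57.8 14.3] circle ray [[ 626.8 -254.1   88.4]] 12.165765762329102
filter 473 zmed 91.1 bbox mid [463.5 358.7  91.5] ext [60.7 63.1 12.4] circle ray [[464.2 357.7  91.1]] 12.457794189453125
table -0.8517543682121413
rear rim 452 [ 611.4223594  -102.29649645   90.37835274] [724.29426866 143.37925283 103.9690299 ] ((668.1202392578125, 18.217987060546875), (245.75233459472656, 102.00811004638672), 87.2760009765625)
front rim 454 [500.5726966  -83.46505     33.11084214] [718.34646294 148.74276911  41.99245147] ((608.8921508789062, 31.25714874267578), (228.69960021972656, 204.55917358398438), 85.6904525756836)
gate 681 [397. -78.  98.] [660. 154. 129.]
handle 109 [421.11432657 100.51681434 114.90648197] ((422.0845642089844, 101.03507995605469), (56.05105209350586, 13.298444747924805), 26.631244659423828)
tube fit [9.1350549e-01 4.0682635e-01 5.2313330e+02 1.0137568e+02]
```

Run:
```python
from cell import env
from h import *
i=env.camera_info("top"); z=np.load("top0.npz"); p,d=z["p"],z["d"]; C=cloud(i,d)
S=C[148:243,212:325].reshape(-1,3)
yaw=-0.06; c0=np.array([609,31])
for it in range(4):
    R=np.array([[np.cos(yaw),-np.sin(yaw)],[np.sin(yaw),np.cos(yaw)]])
    L=(S[:,:2]-c0)@R
    def ln(m,ax):
        a,b=np.polyfit(L[m][:,1-ax],L[m][:,ax],1); return a,b,m.sum()
    zz=S[:,2]
    back=(abs(L[:,0]-101)<10)&(zz>85)&(zz<106)&(abs(L[:,1])<95)
    front=(abs(L[:,0]+101)<10)&(zz>28)&(zz<48)&(abs(L[:,1])<90)
    lef=(abs(L[:,1]-112)<10)&(zz>85)&(zz<106)&(L[:,0]>25)&(L[:,0]<90)
    rig=(abs(L[:,1]+112)<10)&(zz>85)&(zz<106)&(L[:,0]>25)&(L[:,0]<90)
    fl=(abs(L[:,1]-112)<10)&(zz>28)&(zz<48)&(L[:,0]<-10)&(L[:,0]>-85)
    fr=(abs(L[:,1]+112)<10)&(zz>28)&(zz<48)&(L[:,0]<-10)&(L[:,0]>-85)
    r=[ln(m,ax) for m,ax in ((back,0),(front,0),(lef,1),(rig,1),(fl,1),(fr,1))]
    yaw-= (r[0][0]+r[1][0])/2*0.9
    off=np.array([(r[0][1]+r[1][1])/2,(r[2][1]+r[3][1])/2]); c0=c0+R@off
print([tuple(np.round(x,3)) for x in r]); print("tote",c0,yaw)
R=np.array([[np.cos(yaw),-np.sin(yaw)],[np.sin(yaw),np.cos(yaw)]])
for n,q in dict(bl=(58,52.5),br=(58,-52.5),tray=(-50.5,30),hinge=(4,122),shuthandle=(-41,-80)).items(): print(n,(c0+R@np.array(q)).round(1))
hng=c0+R@np.array([4,122]); 
h=np.array([421.6,100.8])-hng; a=np.arctan2(*(R.T@h)[::-1]); a0=np.arctan2(-202,-45)
print("handle dist",np.hypot(*h),np.hypot(202,45),"gate angle",(a0-a))
m=(C[...,0]>715)&(C[...,0]<800)&(d>0)
for y in range(-220,160,30):
    k=m&(abs(C[...,1]-y)<15)
    k2=k&(C[...,0]<770); print(y,C[k][:,2].max().round(), C[k2][:,2].max().round() if k2.any() else None)
```

```text
[(np.float64(-0.0), np.float64(100.845), np.float64(239.0)), (np.float64(0.0), np.float64(-100.845), np.float64(169.0)), (np.float64(-0.006), np.float64(108.83), np.float64(74.0)), (np.float64(-0.005), np.float64(-108.83), np.float64(72.0)), (np.float64(-0.008), np.float64(110.268), np.float64(48.0)), (np.float64(0.007), np.float64(-108.689), np.float64(80.0))]
tote [610.7788868  29.3350731] -0.07640401388802755
bl [672.6  77.3]
br [664.6 -27.4]
tray [562.7  63.1]
hinge [624.1 150.7]
shuthandle [563.8 -47.3]
handle dist 208.53134868347962 206.95168518279817 gate angle 1.0336913041808522
-220 163.0 157.0
-190 161.0 158.0
-160 246.0 244.0
-130 246.0 242.0
-100 201.0 151.0
-70 244.0 4.0
-40 258.0 132.0
-10 260.0 132.0
20 260.0 98.0
50 261.0 259.0
80 261.0 259.0
110 105.0 105.0
140 102.0 102.0
```

```bash
python3 steer.py '[[[0,0,-35],0.1,1],[[20,-15,-55],0.2,1],[[50,-38,-55],0.3,1],[[80,-61,-55],0.37,1],[[110,-85,-55],0.37,1]]'
cat > go.py <<'E'
# print the shift in tool axes to a world target
import sys
from cell import env
from h import *
s=env.state(); t=np.array(sys.argv[1:4],float)
print("t",s["t"],"eef",s["eef_pos"].round(1),"rot",s["tcp_rot"].round(4),"j",s["joints"].round(2),"shift",tool(t-s["eef_pos"],s["tcp_rot"]).round(1),"op",s["opening"].round(3),"grip",s["grip_force"].round(1))
E
python3 go.py 449.5 -221.5 270
```

```text
t: 0.52
eef_pos: [261.6, -484.0, 269.6]
tcp_rot: [3.142, -0.0, -0.083]
ft_force: [1.1, -0.4, -0.2]
opening: 0.999
grip_force: 0.0Traceback (most recent call last):
  File "go.py", line 6, in <module>
    print("t",s["t"],"eef",s["eef_pos"].round(1),"rot",s["tcp_rot"].round(4),"j",s["joints"].round(2),"shift",tool(t-s["eef_pos"],s["tcp_rot"]).round(1),"op",s["opening"].round(3),"grip",s["grip_force"].round(1))
                                                                                                                                                              ^^^^^^^^^^^^^^^^^^
AttributeError: 'float' object has no attribute 'round'
```

```bash
sed -i 's/s\["opening"\].round(3)/round(float(s["opening"]),3)/;s/s\["grip_force"\].round(1)/round(float(s["grip_force"]),1)/' go.py
python3 steer.py '[[[17,-28,0],0,1],[[34,-56,0],0,1],[[51,-84,0],0,1],[[68,-112,0],0,1],[[84,-138,0],0,1]]' >/dev/null
python3 steer.py '[[[25,-40,0],0,1],[[45,-75,0],0,1],[[62,-105,0],0,1],[[75,-127,0],0,1],[[83,-138,0],0,1]]' >/dev/null
python3 steer.py '[[[0,0,0],0,1],[[0,0,0],0,1]]'
python3 go.py 449.5 -221.5 160
python3 - <<'E'
from cell import env
import cv2
p,d=env.read_camera("wrist"); cv2.imwrite("pics/w1.png",p[:,:,::-1])
E
```

```text
t: 1.52
eef_pos: [449.1, -222.6, 269.4]
tcp_rot: [3.142, 0.0, -0.075]
ft_force: [-0.6, -0.5, 0.1]
opening: 1.002
grip_force: 0.0
t 1.5167 eef [ 449.1 -222.6  269.4] rot [ 3.1416e+00  4.0000e-04 -7.5500e-02] j [-0.59  0.26  1.78 -0.    1.11  1.05] shift [  0.4  -1.1 109.4] op 1.002 grip 0.0
```

View pics/w1.png

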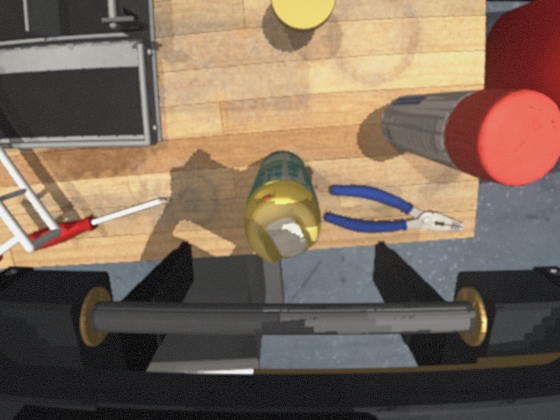

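The wrist view shows the yellow cap at about (283,220), between the open fingers (190 to 385). The red cap is at (515,137). I'll check the cap's position by casting a ray.

Run:
```python
from cell import env
from h import *
i=env.camera_info("wrist"); p,d=env.read_camera("wrist"); C=cloud(i,d)
for n,x0,x1,y0,y1,lo,hi in (("teal",230,335,160,275,205,235),("red",430,560,80,200,218,235)):
    m=np.zeros((420,560),bool); m[y0:y1,x0:x1]=1; m&=(C[...,2]>lo)&(C[...,2]<hi)
    P=C[m]; print(n,len(P),((P.max(0)+P.min(0))/2).round(1),np.ptp(P,axis=0).round(1),np.median(P,0).round(1))
```

```text
teal 4229 [ 449.4 -222.8  213.7] [50.1 53.1 17.4] [ 452.4 -222.5  216.7]
red 6694 [ 498.6 -377.7  222.3] [61.7 59.7  8.6] [ 499.8 -375.1  223.7]
```

```bash
python3 steer.py '[[[0,0,35],0,1],[[0,0,70],0,1],[[0,0,95],0,1],[[0,0,107],0,1],[[0,0,109],0,1]]'
python3 steer.py '[[[0,0,0],0,0.4],[[0,0,0],0,0.4],[[0,0,0],0,0.2],[[0,0,0],0,0],[[0,0,0],0,0]]'
python3 steer.py '[[[0,0,0],0,0],[[0,0,-15],0,0],[[0,0,-40],0,0],[[0,0,-75],0,0],[[0,0,-105],0,0]]'
python3 steer.py '[[[0,0,-25],0,0],[[0,0,-45],0,0],[[0,0,-60],0,0]]'
python3 go.py 672.6 77.3 320
```

```text
t: 2.03
eef_pos: [447.5, -223.4, 158.4]
tcp_rot: [-3.14, 0.004, -0.079]
ft_force: [0.2, 0.6, -0.2]
opening: 1.0
grip_force: 0.0
t: 2.45
eef_pos: [449.2, -223.2, 161.4]
tcp_rot: [3.141, -0.001, -0.077]
ft_force: [-0.3, 0.2, 0.3]
opening: 0.708
grip_force: 0.0
t: 2.87
eef_pos: [448.6, -222.7, 267.0]
tcp_rot: [-3.141, 0.001, -0.077]
ft_force: [1.2, 0.4, -3.2]
opening: 0.588
grip_force: 30.0
t: 3.12
eef_pos: [448.9, -222.8, 327.5]
tcp_rot: [3.141, -0.001, -0.077]
ft_force: [0.2, 0.0, -4.2]
opening: 0.586
grip_force: 30.0
t 3.1167 eef [ 448.9 -222.8  327.5] rot [ 3.1408e+00 -1.3000e-03 -7.7000e-02] j [-0.59  0.21  1.69 -0.    1.25  1.06] shift [ 199.9 -316.4    7.5] op 0.586 grip 30.0
```

```bash
python3 steer.py '[[[10,-16,0],0,0],[[28,-45,0],0,0],[[48,-76,0],0,0],[[68,-107,0],0,0],[[88,-138,0],0,0]]' >/dev/null
python3 steer.py '[[[20,-31,0],0,0],[[40,-63,0],0,0],[[60,-95,0],0,0],[[80,-127,0],0,0],[[97,-155,0],0,0]]' >/dev/null
python3 steer.py '[[[9,-13,0],0,0],[[15,-23,0],0,0],[[15,-23,0],0,0],[[15,-23,0],0,0]]'
python3 go.py 672.6 77.3 168
python3 - <<'E'
from cell import env
from h import *
i=env.camera_info("wrist"); p,d=env.read_camera("wrist"); C=cloud(i,d); e=env.state()["eef_pos"]
cv2.imwrite("pics/w2.png",p[:,:,::-1])
hsv=cv2.cvtColor(p,cv2.COLOR_RGB2HSV)
m=(hsv[...,0]>20)&(hsv[...,0]<35)&(hsv[...,1]>120)&(C[...,2]>e[2]+20); P=C[m]; print(len(P),P.min(0)-e,P.max(0)-e)
E
```

```text
t: 4.28
eef_pos: [672.4, 76.5, 325.0]
tcp_rot: [3.141, 0.001, -0.077]
ft_force: [-0.0, -1.2, -3.7]
opening: 0.589
grip_force: 30.0
t 4.2833 eef [672.4  76.5 325. ] rot [ 3.141e+00  1.200e-03 -7.670e-02] j [ 0.02  0.49  1.26 -0.    1.39  1.66] shift [  0.3  -0.9 157. ] op 0.589 grip 30.0
7541 [-22.71863652 -76.94934432  20.01249743] [ 78.40513816  73.61375338 168.42200344]
```

View pics/w2.png

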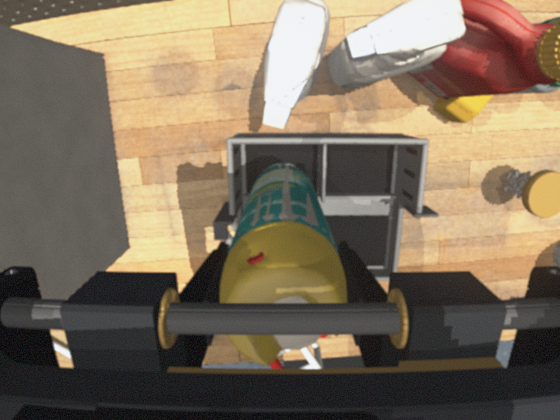

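The wrist view shows the can held above the left bay. The tote's back rim runs from (230,140) to (425,140), with the divider at (322,170). I'll check the tote pose and the can's height in the grasp.

Run:
```python
from cell import env
from h import *
i=env.camera_info("wrist"); p,d=env.read_camera("wrist"); C=cloud(i,d); e=env.state()["eef_pos"]
m=np.zeros((420,560),bool); m[225:350,225:345]=1; m&=(d>0)
P=C[m]-e; h,b=np.histogram(P[:,2],np.arange(30,120,3)); print([(int(x),int(y)) for x,y in zip(b,h) if y>60])
y=-0.0764; R=np.array([[np.cos(y),-np.sin(y)],[np.sin(y),np.cos(y)]]); c0=np.array([610.8,29.3])
S=C[130:280,215:440].reshape(-1,3); L=(S[:,:2]-c0)@R
def f(n,m,ax): 
    a,b=np.polyfit(L[m][:,1-ax],L[m][:,ax],1); print(n,m.sum(),"slope",a.round(4),"mid",np.median(L[m][:,ax]).round(1),"range",np.percentile(L[m][:,ax],[2,98]).round(1))
z=S[:,2]; top=(z>93)&(z<102)
f("back",top&(abs(L[:,0]-101)<10)&(abs(L[:,1])<95),0)
f("right",top&(abs(L[:,1]+112)<12)&(L[:,0]>25)&(L[:,0]<90),1)
f("left",top&(abs(L[:,1]-112)<12)&(L[:,0]>25)&(L[:,0]<90),1)
f("div",(z>61)&(z<70)&(abs(L[:,1])<10)&(L[:,0]>25)&(L[:,0]<90),1)
```

```text
[(30, 418), (33, 496), (36, 507), (39, 1140), (42, 704), (45, 742), (48, 1379), (51, 2734), (87, 313), (90, 1502), (93, 2006)]
back 1173 slope 0.0021 mid 100.2 range [ 96.2 103.3]
right 360 slope -0.0052 mid -108.6 range [-113. -106.]
left 330 slope -0.0139 mid 109.7 range [106.8 113.3]
div 188 slope -0.0013 mid 0.6 range [-1.6  2.3]
```

```bash
python3 steer.py '[[[0,-1,25],0,0],[[0,-1,55],0,0],[[0,-1,85],0,0],[[0,-1,115],0,0],[[0,-1,135],0,0]]'
python3 steer.py '[[[0,0,6],0,0],[[0,0,9],0,0],[[0,0,11],0,0],[[0,0,13],0,0],[[0,0,13],0,0]]'
python3 go.py 672.6 77.3 172
```

```text
t: 4.8
eef_pos: [671.5, 76.3, 188.3]
tcp_rot: [3.141, 0.002, -0.079]
ft_force: [1.2, -0.2, -3.9]
opening: 0.588
grip_force: 30.0
t: 5.22
eef_pos: [673.2, 77.5, 178.8]
tcp_rot: [-3.142, -0.002, -0.077]
ft_force: [-0.1, -0.1, -3.8]
opening: 0.587
grip_force: 30.0
t 5.2167 eef [673.2  77.5 178.8] rot [-3.1415e+00 -1.8000e-03 -7.7400e-02] j [ 0.02  0.6   1.46 -0.    1.08  1.67] shift [-0.6  0.2  6.8] op 0.587 grip 30.0
```

```bash
python3 steer.py '[[[0,0,2],0,0],[[0,0,4],0,0],[[0,0,4],0,0]]'
python3 steer.py '[[[0,0,1],0,0],[[0,0,2],0,0],[[0,0,2],0,0]]'
python3 steer.py '[[[0,0,1],0,0],[[0,0,2],0,0],[[0,0,2],0,0]]'
python3 steer.py '[[[0,0,1],0,0],[[0,0,2],0,0],[[0,0,2],0,0]]'
```

```text
t: 5.47
eef_pos: [673.8, 77.7, 175.0]
tcp_rot: [-3.141, -0.003, -0.077]
ft_force: [0.5, 0.4, 2.6]
opening: 0.592
grip_force: 30.0
t: 5.72
eef_pos: [674.2, 77.8, 174.9]
tcp_rot: [-3.141, -0.006, -0.077]
ft_force: [-1.4, 0.4, 16.0]
opening: 0.589
grip_force: 30.0
t: 5.97
eef_pos: [674.9, 77.8, 174.9]
tcp_rot: [-3.141, -0.009, -0.077]
ft_force: [-4.3, -0.1, 29.4]
opening: 0.587
grip_force: 30.0
t: 6.22
eef_pos: [675.7, 78.0, 174.8]
tcp_rot: [-3.14, -0.012, -0.077]
ft_force: [-5.6, 0.4, 39.1]
opening: 0.588
grip_force: 30.0
```

```bash
python3 steer.py '[[[0,0,-3],0,0],[[0,0,-5],0,0],[[0,0,-5],0,0]]'
python3 steer.py '[[[0,0,0],0,0.85],[[0,0,0],0,0.85],[[0,0,0],0,0.85],[[0,0,0],0,0.85],[[0,0,0],0,0.85]]'
python3 steer.py '[[[0,0,-20],0,0.85],[[0,0,-50],0,0.85],[[0,0,-85],0,0.85],[[0,0,-115],0,0.85],[[0,0,-130],0,0.9]]'
python3 go.py 499 -377 300
```

```text
t: 6.47
eef_pos: [674.0, 77.9, 174.8]
tcp_rot: [-3.141, -0.004, -0.077]
ft_force: [0.8, 1.4, 11.8]
opening: 0.595
grip_force: 30.0
t: 6.88
eef_pos: [672.7, 77.6, 172.2]
tcp_rot: [3.141, 0.001, -0.077]
ft_force: [0.7, -0.3, 0.2]
opening: 0.838
grip_force: 0.0
t: 7.3
eef_pos: [673.5, 77.7, 306.7]
tcp_rot: [-3.141, -0.004, -0.077]
ft_force: [0.5, 0.4, -0.1]
opening: 0.88
grip_force: 0.0
t 7.3 eef [673.5  77.7 306.7] rot [-3.1413 -0.0045 -0.0772] j [ 0.02  0.5   1.29 -0.    1.34  1.67] shift [-138.9  466.8    5.9] op 0.88 grip 0.0
```

```bash
python3 steer.py '[[[-11,37,0],0,1],[[-22,74,0],0,1],[[-33,111,0],0,1],[[-44,148,0],0,1],[[-55,185,0],0,1]]' >/dev/null
python3 steer.py '[[[-11,37,0],0,1],[[-22,74,0],0,1],[[-33,111,0],0,1],[[-44,148,0],0,1],[[-55,185,0],0,1]]' >/dev/null
python3 steer.py '[[[-11,37,0],0,1],[[-20,68,0],0,1],[[-27,92,0],0,1],[[-29,97,0],0,1],[[-29,97,0],0,1]]'
python3 go.py 499 -377 160
python3 - <<'E'
from cell import env
from h import *
i=env.camera_info("wrist"); p,d=env.read_camera("wrist"); C=cloud(i,d)
h=cv2.cvtColor(p,cv2.COLOR_RGB2HSV)
m=(h[...,1]>150)&((h[...,0]<8)|(h[...,0]>172))&(C[...,2]>215)&(C[...,2]<235)
P=C[m]; print(len(P),((P.max(0)+P.min(0))/2).round(1),np.ptp(P,axis=0).round(1))
i=env.camera_info("top"); p,d=env.read_camera("top"); C=cloud(i,d)
y=-0.0764; R=np.array([[np.cos(y),-np.sin(y)],[np.sin(y),np.cos(y)]]); c0=np.array([610.8,29.3])
m=(C[...,2]>214)&(C[...,2]<240)&(abs(C[...,0]-672)<45)&(abs(C[...,1]-77)<45); P=C[m]
b=(P.max(0)+P.min(0))/2; print("teal",len(P),b.round(1),np.ptp(P,axis=0).round(1),"tote xy",(b[:2]-c0)@R,np.median(P[:,2]))
E
```

```text
t: 8.55
eef_pos: [497.4, -378.6, 302.1]
tcp_rot: [-3.141, 0.001, -0.08]
ft_force: [-0.2, 0.4, 0.5]
opening: 1.0
grip_force: 0.0
t 8.55 eef [ 497.4 -378.6  302.1] rot [-3.1413e+00  5.0000e-04 -7.9700e-02] j [-0.76  0.42  1.44 -0.    1.28  0.89] shift [  1.5  -1.7 142.1] op 1.0 grip 0.0
4254 [ 500.  -379.3  220.6] [59.2 59.1 11.1]
teal 398 [674.1  76.2 223. ] [48.6 50.8 17.9] tote xy [59.57148601 51.57324667] 223.97199815701083
```

```bash
python3 steer.py '[[[1,-1,35],0,1],[[1,-1,70],0,1],[[1,-1,105],0,1],[[1,-1,130],0,1],[[1,-1,141],0,1]]'
python3 steer.py '[[[0,0,0],0,0.3],[[0,0,0],0,0],[[0,0,0],0,0],[[0,0,0],0,0],[[0,0,0],0,0]]'
python3 steer.py '[[[0,0,0],0,0],[[0,0,0],0,0],[[0,0,0],0,0]]'
python3 steer.py '[[[0,0,-15],0,0],[[0,0,-45],0,0],[[0,0,-80],0,0],[[0,0,-115],0,0],[[0,0,-145],0,0]]'
python3 steer.py '[[[0,0,-15],0,0],[[0,0,-25],0,0],[[0,0,-25],0,0]]'
python3 go.py 664.6 -27.4 330
```

```text
t: 9.07
eef_pos: [499.1, -373.9, 158.4]
tcp_rot: [-3.139, 0.004, -0.075]
ft_force: [0.8, -0.6, 0.1]
opening: 1.0
grip_force: 0.0
t: 9.48
eef_pos: [499.7, -376.6, 163.2]
tcp_rot: [3.14, -0.002, -0.077]
ft_force: [0.9, -1.6, 0.1]
opening: 0.706
grip_force: 0.6
t: 9.73
eef_pos: [499.7, -376.9, 162.9]
tcp_rot: [3.14, -0.002, -0.077]
ft_force: [-0.0, -0.7, 6.4]
opening: 0.677
grip_force: 30.0
t: 10.15
eef_pos: [499.1, -376.1, 308.8]
tcp_rot: [3.141, -0.0, -0.077]
ft_force: [0.2, 0.1, -2.9]
opening: 0.673
grip_force: 30.0
t: 10.4
eef_pos: [499.4, -376.4, 333.3]
tcp_rot: [3.14, -0.002, -0.077]
ft_force: [1.1, -0.1, -3.0]
opening: 0.676
grip_force: 30.0
t 10.4 eef [ 499.4 -376.4  333.3] rot [ 3.1401e+00 -1.9000e-03 -7.7300e-02] j [-0.75  0.4   1.39  0.    1.35  0.9 ] shift [ 137.7 -360.7    3. ] op 0.676 grip 30.0
```

```bash
python3 steer.py '[[[7,-18,0],0,0],[[19,-50,0],0,0],[[32,-84,0],0,0],[[45,-118,0],0,0],[[58,-152,0],0,0]]' >/dev/null
python3 steer.py '[[[13,-34,0],0,0],[[26,-68,0],0,0],[[39,-102,0],0,0],[[52,-136,0],0,0],[[64,-168,0],0,0]]' >/dev/null
python3 steer.py '[[[9,-25,0],0,0],[[16,-40,0],0,0],[[16,-40,0],0,0],[[16,-40,0],0,0]]' >/dev/null
python3 go.py 664.6 -27.9 190
python3 steer.py '[[[0,0,30],0,0],[[0,0,65],0,0],[[0,0,100],0,0],[[0,0,125],0,0],[[0,0,137],0,0]]'
python3 steer.py '[[[0,0,5],0,0],[[0,0,7],0,0],[[0,0,9],0,0],[[0,0,10],0,0],[[0,0,10],0,0]]'
python3 go.py 664.6 -27.9 171
```

```text
t 11.5667 eef [664.6 -27.9 330.1] rot [ 3.1413e+00  2.3000e-03 -7.6100e-02] j [-0.14  0.47  1.28 -0.    1.39  1.51] shift [  0.4  -0.  140.1] op 0.678 grip 30.0
t: 11.98
eef_pos: [662.7, -29.6, 190.6]
tcp_rot: [3.142, 0.006, -0.079]
ft_force: [-0.7, 0.4, -3.3]
opening: 0.678
grip_force: 30.0
t: 12.4
eef_pos: [665.0, -28.2, 185.8]
tcp_rot: [3.141, -0.002, -0.077]
ft_force: [0.3, -0.4, -2.8]
opening: 0.675
grip_force: 30.0
t 12.4 eef [665.  -28.2 185.8] rot [ 3.1413e+00 -1.8000e-03 -7.7200e-02] j [-0.14  0.58  1.48 -0.    1.08  1.51] shift [-0.5 -0.3 14.8] op 0.675 grip 30.0
```

```bash
python3 steer.py '[[[0,0,5],0,0],[[0,0,10],0,0],[[0,0,12],0,0],[[0,0,12],0,0]]'
python3 steer.py '[[[0,0,1],0,0],[[0,0,2],0,0],[[0,0,2],0,0]]'
python3 steer.py '[[[0,0,1],0,0],[[0,0,2],0,0],[[0,0,2],0,0]]'
```

```text
t: 12.73
eef_pos: [664.4, -28.0, 171.9]
tcp_rot: [3.142, 0.001, -0.077]
ft_force: [0.3, 0.4, -2.9]
opening: 0.673
grip_force: 30.0
t: 12.98
eef_pos: [664.9, -28.1, 170.9]
tcp_rot: [3.141, -0.001, -0.077]
ft_force: [-0.5, 0.2, 0.0]
opening: 0.673
grip_force: 30.0
t: 13.23
eef_pos: [665.4, -28.3, 170.8]
tcp_rot: [3.141, -0.003, -0.077]
ft_force: [-2.5, -0.9, 12.1]
opening: 0.678
grip_force: 30.0
```

```bash
python3 steer.py '[[[0,0,-2],0,0],[[0,0,-3],0,0],[[0,0,-3],0,0.9],[[0,0,-3],0,0.9],[[0,0,-3],0,0.9]]' >/dev/null
python3 steer.py '[[[0,0,0],0,0.9],[[0,0,0],0,0.9],[[0,0,0],0,0.9]]'
python3 steer.py '[[[0,0,-20],0,0.9],[[0,0,-50],0,0.9],[[0,0,-85],0,0.9],[[0,0,-115],0,0.9],[[0,0,-130],0,0.9]]'
python3 steer.py '[[[-35,0,0],-0.1,0],[[-70,0,0],-0.2,0],[[-105,0,0],-0.3,0],[[-140,0,0],-0.4,0],[[-175,0,0],-0.5,0]]'
python3 - <<'E'
from cell import env
from h import *
i=env.camera_info("top"); p,d=env.read_camera("top"); C=cloud(i,d)
cv2.imwrite("pics/top2.png",p[:,:,::-1])
y=-0.0764; R=np.array([[np.cos(y),-np.sin(y)],[np.sin(y),np.cos(y)]]); c0=np.array([610.8,29.3])
for n,x,yy in(("teal",672,77),("red",664,-28)):
    m=(C[...,2]>214)&(C[...,2]<240)&(abs(C[...,0]-x)<45)&(abs(C[...,1]-yy)<45); P=C[m]
    if len(P): b=(P.max(0)+P.min(0))/2; print(n,len(P),b.round(1),np.ptp(P,axis=0).round(1),"tote xy",(b[:2]-c0)@R,np.median(P[:,2]))
h=cv2.cvtColor(p,cv2.COLOR_RGB2HSV); m=np.zeros((420,560),bool); m[175:290,210:310]=1; m&=(C[...,2]>98)&(C[...,2]<135)&(h[...,1]>150)&((h[...,0]<8)|(h[...,0]>172)); print("handle",m.sum(),np.median(C[m],0) if m.any() else 0)
# standoff
hg=c0+R@np.array([4,122]); th=1.0337; a=y-th; Rg=np.array([[np.cos(a),-np.sin(a)],[np.sin(a),np.cos(a)]]); t=hg+Rg@np.array([-84,-202]); s=env.state()
print("standoff",t,"yaw",a+np.pi,"shift",tool(np.r_[t,200]-s["eef_pos"],s["tcp_rot"]).round(1),s["tcp_rot"],s["eef_pos"])
E
```

```text
t: 13.9
eef_pos: [664.7, -28.0, 171.6]
tcp_rot: [3.142, -0.0, -0.077]
ft_force: [-0.3, 0.4, 0.0]
opening: 0.9
grip_force: 0.0
t: 14.32
eef_pos: [665.3, -28.1, 305.9]
tcp_rot: [3.141, -0.005, -0.077]
ft_force: [-0.1, -0.2, 0.5]
opening: 0.903
grip_force: 0.0
t: 14.73
eef_pos: [488.4, -14.3, 301.5]
tcp_rot: [3.141, -0.0, 0.428]
ft_force: [0.1, -0.2, 0.1]
opening: 0.609
grip_force: 0.0
teal 394 [674.   76.3 223.6] [48.4 51.1 19.1] tote xy [59.43866508 51.64405345] 224.40047056633387
red 655 [663.8 -29.5 226.3] [60.8 59.2 22.5] tote xy [ 57.33237181 -54.63169794] 231.63455958977795
handle 0 0
standoff [405.81590776 136.07770736] yaw 2.031492653589793 shift [  -6.6 -168.1  101.9] [-3.14033532e+00  2.27131606e-03  4.36014301e-01] [483.06710619 -13.47032005 301.7053856 ]
```

```bash
python3 steer.py '[[[-1,-34,10],-0.12,0],[[-2,-68,20],-0.24,0],[[-4,-102,30],-0.36,0],[[-6,-136,40],-0.48,0],[[-7,-168,50],-0.6,0]]' >/dev/null
python3 steer.py '[[[0,0,10],-0.12,0],[[0,0,20],-0.24,0],[[0,0,30],-0.36,0],[[0,0,40],-0.48,0],[[0,0,50],-0.6,0]]' >/dev/null
python3 steer.py '[[[0,0,0],-0.1,0],[[0,0,0],-0.2,0],[[0,0,0],-0.3,0],[[0,0,0],-0.4,0],[[0,0,0],-0.41,0]]' 
python3 go.py 405.8 136.1 95
python3 - <<'E'
from cell import env
import cv2
p,d=env.read_camera("scene"); cv2.imwrite("pics/s2.png",p[:,:,::-1])
E
```

```text
t: 16.03
eef_pos: [415.0, 135.8, 201.7]
tcp_rot: [3.141, 0.0, 2.037]
ft_force: [-0.3, -0.6, -0.7]
opening: 0.003
grip_force: 0.0
t 16.0333 eef [415.  135.8 201.7] rot [3.1414e+00 2.0000e-04 2.0372e+00] j [ 0.16  0.24  2.01 -0.    0.89 -0.3 ] shift [  4.4  -8.1 106.7] op 0.003 grip 0.0
```

View pics/s2.png

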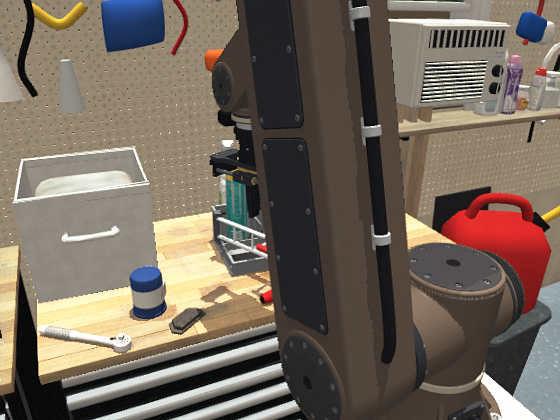

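The scene view shows the gripper above the handle side of the gate. The red grip is at about (262,247), partly hidden by the arm, and the teal can is upright in its bay at (237,205). Nothing is in the way of descending in front of the grip.

```bash
python3 steer.py '[[[4,-8,25],0,0],[[4,-8,60],0,0],[[4,-8,90],0,0],[[4,-8,105],0,0],[[4,-8,105],0,0]]' 
python3 steer.py '[[[-5,0,0],0,0],[[-10,0,0],0,0],[[-15,0,0],0,0],[[-18,0,0],0,0],[[-18,0,0],0,0]]' 
python3 steer.py '[[[-20,-5,0],-0.1,0],[[-41,-9,0],-0.2,0],[[-63,-10,0],-0.3,0],[[-84,-9,0],-0.4,0],[[-105,-6,0],-0.5,0]]'
python3 - <<'E'
from cell import env
from h import *
y=-0.0764; R=np.array([[np.cos(y),-np.sin(y)],[np.sin(y),np.cos(y)]]); c0=np.array([610.8,29.3]); hg=c0+R@np.array([4,122]); s=env.state()
th=y+np.pi-s["tcp_rot"][2]; a=y-th; Rg=np.array([[np.cos(a),-np.sin(a)],[np.sin(a),np.cos(a)]]); print(th,(s["eef_pos"][:2]-hg)@Rg,s["joints"].round(2))
E
```

```text
t: 16.5
eef_pos: [404.8, 135.5, 94.3]
tcp_rot: [-3.137, -0.001, 2.029]
ft_force: [0.3, 0.5, -0.7]
opening: 0.002
grip_force: 0.0
t: 16.92
eef_pos: [414.6, 119.1, 97.4]
tcp_rot: [3.14, 0.001, 2.032]
ft_force: [-0.4, 0.7, 1.1]
opening: 0.005
grip_force: 0.0
t: 17.33
eef_pos: [455.4, 22.0, 97.1]
tcp_rot: [-3.142, 0.0, 2.537]
ft_force: [-0.0, 0.5, -0.2]
opening: 0.005
grip_force: 0.3
0.5280217360231338 [ -65.71118413 -201.77309713] [-0.1   0.44  2.09 -0.    0.62 -1.06]
```

```bash
python3 steer.py '[[[-20,-5,0],-0.1,0],[[-41,-9,0],-0.2,0],[[-63,-10,0],-0.3,0],[[-84,-9,0],-0.4,0],[[-105,-6,0],-0.5,0]]' 
python3 steer.py '[[[-3,-1,0],-0.014,0],[[-6,-2,0],-0.028,0],[[-9,-2,0],-0.028,0],[[-9,-2,0],-0.028,0]]'
python3 - <<'E'
from cell import env
from h import *
y=-0.0764; R=np.array([[np.cos(y),-np.sin(y)],[np.sin(y),np.cos(y)]]); c0=np.array([610.8,29.3]); hg=c0+R@np.array([4,122]); s=env.state()
th=y+np.pi-s["tcp_rot"][2]; a=y-th; Rg=np.array([[np.cos(a),-np.sin(a)],[np.sin(a),np.cos(a)]]); print(th,(s["eef_pos"][:2]-hg)@Rg,s["joints"].round(2))
p,d=env.read_camera("wrist"); cv2.imwrite("pics/w3.png",p[:,:,::-1])
E
```

```text
t: 17.75
eef_pos: [538.6, -43.0, 97.1]
tcp_rot: [-3.141, -0.0, 3.037]
ft_force: [-0.5, 1.0, 0.4]
opening: 0.006
grip_force: 0.3
t: 18.08
eef_pos: [544.2, -44.6, 96.6]
tcp_rot: [-3.141, -0.005, 3.059]
ft_force: [-8.6, -5.2, 3.4]
opening: 0.005
grip_force: 4.3
0.00605385306366335 [ -63.55094602 -201.20149278] [-0.2   0.53  1.87 -0.    0.74 -1.69]
```

View pics/w3.png

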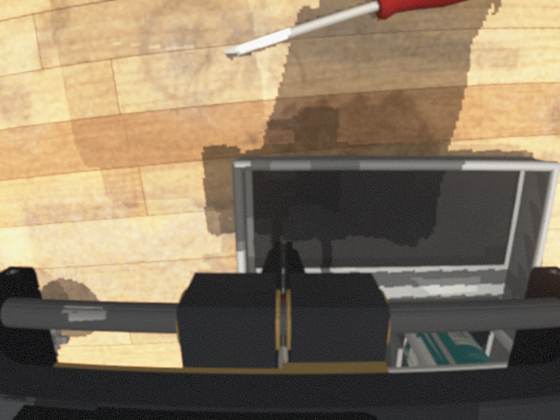

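The flipped wrist view shows the empty front tray at (240–550, 160–265), the gate tube across its back edge at about y = 290, and the teal can behind it at (450,348). The push now meets resistance, so I'll push a little more and then back off to measure.

```bash
python3 steer.py '[[[-2,0,0],0,0],[[-4,0,0],0,0],[[-4,0,0],0,0],[[-4,0,0],0,0]]' 
python3 steer.py '[[[10,0,0],0,0],[[30,0,0],0,0],[[60,0,0],0,0],[[60,0,-40],0,0],[[60,0,-80],0,0]]' 
python3 steer.py '[[[0,40,-30],0,0.5],[[0,80,-60],0,1],[[0,120,-90],0,1],[[0,160,-120],0,1],[[0,200,-130],0,1]]'
python3 - <<'E'
from cell import env
from h import *
i=env.camera_info("top"); p,d=env.read_camera("top"); C=cloud(i,d)
cv2.imwrite("pics/top3.png",p[:,:,::-1])
y=-0.0764; R=np.array([[np.cos(y),-np.sin(y)],[np.sin(y),np.cos(y)]]); c0=np.array([610.8,29.3])
for n,x,yy in(("teal",672,77),("red",664,-28)):
    m=(C[...,2]>214)&(C[...,2]<240)&(abs(C[...,0]-x)<45)&(abs(C[...,1]-yy)<45); P=C[m]
    if len(P): b=(P.max(0)+P.min(0))/2; print(n,"tote xy",(b[:2]-c0)@R,np.median(P[:,2]))
L=np.dstack([(C[...,:2]-c0)@R,C[...,2]])
m=(L[...,2]>104)&(L[...,2]<120)&(abs(L[...,0])<40)&(L[...,1]<100)&(L[...,1]>-120); P=L[m]; print("tube",len(P),np.polyfit(P[:,1],P[:,0],1),P.min(0),P.max(0))
h=cv2.cvtColor(p,cv2.COLOR_RGB2HSV); m=(L[...,2]>98)&(L[...,2]<135)&(abs(L[...,0]+41)<40)&(abs(L[...,1]+80)<60)&(h[...,1]>150)&((h[...,0]<8)|(h[...,0]>172)); print("handle",m.sum(),np.median(L[m],0) if m.any() else 0)
m=(C[...,2]>80)&(C[...,2]<100)&(abs(C[...,0]-627)<45)&(abs(C[...,1]+254)<45); P=C[m]; print("jar",((P.max(0)+P.min(0))/2).round(1),np.ptp(P,axis=0))
E
python3 go.py 627 -254 250
```

```text
t: 18.47
eef_pos: [544.5, -44.7, 96.5]
tcp_rot: [-3.141, -0.013, 3.06]
ft_force: [-26.5, -6.0, 16.5]
opening: 0.005
grip_force: 13.1
t: 18.88
eef_pos: [487.4, -39.3, 176.1]
tcp_rot: [3.141, -0.006, 3.059]
ft_force: [1.1, -0.4, 1.2]
opening: 0.004
grip_force: 0.0
t: 19.3
eef_pos: [503.9, 132.0, 296.3]
tcp_rot: [3.141, 0.002, 3.059]
ft_force: [1.0, -1.4, -0.5]
opening: 0.298
grip_force: 0.0
teal tote xy [59.37811641 52.65484207] 224.08805590103702
red tote xy [ 57.29689536 -54.6831565 ] 231.82637403495016
tube 540 [0.09815008 1.15255386] [ -39.95485915 -118.33752225  104.04010918] [ 38.96039291  99.91411648 119.8540894 ]
handle 115 [-41.8602311  -79.14094824 114.74457546]
jar [ 627.3 -253.9   87.3] [60.39355425 56.43261387 13.47651871]
t 19.35 eef [504.9 137.4 298.7] rot [3.1383 0.006  3.0608] j [ 0.14  0.26  1.69  0.    1.18 -1.35] shift [-153.  -380.4   48.4] op 0.34 grip 0.0
```

View pics/top3.png

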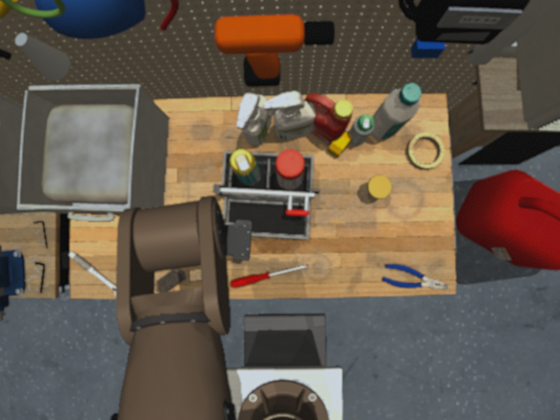

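The top view shows the gate tube shut along the sill at y ≈ 192, with the red handle at (297,212). Both caps are in the back bays at (243,162) and (290,165), and the jar is untouched at (379,188). Next is the jar.

```bash
python3 steer.py '[[[-15,-38,0],0,1],[[-30,-76,0],0,1],[[-45,-114,0],0,1],[[-60,-152,0],0,1],[[-75,-190,0],0,1]]' >/dev/null
python3 steer.py '[[[-15,-38,20],0,1],[[-30,-76,40],0,1],[[-45,-110,60],0,1],[[-60,-144,80],0,1],[[-75,-182,90],0,1]]' >/dev/null
python3 steer.py '[[[0,0,0],0,1],[[0,0,0],0,1],[[0,0,0],0,1]]'
python3 go.py 627.1 -254 130
python3 - <<'E'
from cell import env
from h import *
i=env.camera_info("wrist"); p,d=env.read_camera("wrist"); C=cloud(i,d)
m=(C[...,2]>80)&(C[...,2]<100)&(abs(C[...,0]-627)<45)&(abs(C[...,1]+254)<45); P=C[m]; print("jar",len(P),((P.max(0)+P.min(0))/2).round(1),np.ptp(P,axis=0),np.median(P,0))
E
```

```text
t: 20.43
eef_pos: [621.3, -243.5, 206.2]
tcp_rot: [3.141, -0.001, 3.06]
ft_force: [0.5, -0.4, 1.2]
opening: 0.996
grip_force: 0.0
t 20.4333 eef [ 621.3 -243.5  206.2] rot [ 3.1412e+00 -5.0000e-04  3.0597e+00] j [-0.47  0.56  1.46  0.    1.13 -1.96] shift [ -6.7 -10.   76.2] op 0.996 grip 0.0
jar 3879 [ 625.3 -255.6   85.7] [60.20283578 59.4590896  10.76328567] [ 623.50531524 -255.18281677   88.3591359 ]
```

```bash
python3 steer.py '[[[-6,-11,20],0,1],[[-6,-11,45],0,1],[[-6,-11,70],0,1],[[-6,-11,82],0,1],[[-6,-11,82],0,1]]'
python3 steer.py '[[[0,0,25],0,1],[[0,0,50],0,1],[[0,0,70],0,1],[[0,0,80],0,1],[[0,0,82],0,1]]'
python3 steer.py '[[[0,0,0],0,0.4],[[0,0,0],0,0],[[0,0,0],0,0],[[0,0,0],0,0],[[0,0,0],0,0]]'
python3 steer.py '[[[0,0,0],0,0],[[0,0,0],0,0],[[0,0,0],0,0]]'
python3 steer.py '[[[0,0,-10],0,0],[[0,0,-30],0,0],[[0,0,-65],0,0],[[0,0,-100],0,0],[[0,0,-135],0,0]]'
python3 steer.py '[[[0,0,-30],0,0],[[0,0,-60],0,0],[[0,0,-80],0,0],[[0,0,-80],0,0]]'
python3 go.py 560 58 250
python3 - <<'E'
from cell import env
from h import *
y=-0.0764; R=np.array([[np.cos(y),-np.sin(y)],[np.sin(y),np.cos(y)]]); print(np.array([610.8,29.3])+R@np.array([-52,28]))
E
```

```text
t: 20.9
eef_pos: [626.0, -254.1, 122.5]
tcp_rot: [3.14, -0.003, 3.062]
ft_force: [0.1, 0.8, 0.4]
opening: 1.0
grip_force: 0.0
t: 21.32
eef_pos: [626.8, -255.2, 41.9]
tcp_rot: [3.141, -0.001, 3.061]
ft_force: [-0.1, -0.6, 0.6]
opening: 1.0
grip_force: 0.0
t: 21.73
eef_pos: [627.2, -256.0, 43.1]
tcp_rot: [-3.141, 0.001, 3.061]
ft_force: [0.1, -0.1, -0.6]
opening: 0.709
grip_force: 0.0
t: 21.98
eef_pos: [627.1, -255.5, 42.9]
tcp_rot: [3.141, 0.001, 3.061]
ft_force: [-1.2, 3.4, 6.6]
opening: 0.646
grip_force: 30.0
t: 22.4
eef_pos: [626.3, -255.8, 178.6]
tcp_rot: [3.141, -0.001, 3.061]
ft_force: [0.6, -0.3, -4.4]
opening: 0.649
grip_force: 30.0
t: 22.73
eef_pos: [627.8, -256.5, 262.3]
tcp_rot: [-3.139, 0.006, 3.061]
ft_force: [0.1, 0.7, -3.0]
opening: 0.649
grip_force: 30.0
t 22.7333 eef [ 627.8 -256.5  262.3] rot [-3.1385  0.0064  3.0607] j [-0.49  0.53  1.36 -0.    1.25 -1.97] shift [ 93.  308.   10.7] op 0.649 grip 30.0
[561.08880669  61.18725858]
```

```bash
python3 steer.py '[[[5,16,0],0,0],[[14,48,0],0,0],[[25,84,0],0,0],[[36,121,0],0,0],[[47,158,0],0,0]]' >/dev/null
python3 steer.py '[[[10,35,0],0,0],[[20,70,0],0,0],[[30,105,0],0,0],[[39,135,0],0,0],[[45,153,0],0,0]]' >/dev/null
python3 steer.py '[[[0,0,0],0,0],[[0,0,0],0,0],[[0,0,0],0,0]]'
python3 go.py 561 61.2 80
```

```text
t: 23.82
eef_pos: [560.1, 61.1, 256.3]
tcp_rot: [-3.141, -0.001, 3.061]
ft_force: [0.1, -0.7, -3.2]
opening: 0.649
grip_force: 30.0
t 23.8167 eef [560.1  61.1 256.3] rot [-3.1410e+00 -1.3000e-03  3.0609e+00] j [-0.01  0.36  1.66 -0.    1.12 -1.5 ] shift [ -1.1   0.3 176.3] op 0.649 grip 30.0
```

```bash
python3 steer.py '[[[-1,0,20],0,0],[[-1,0,50],0,0],[[-1,0,80],0,0],[[-1,0,110],0,0],[[-1,0,130],0,0]]'
python3 steer.py '[[[0,0,20],0,0],[[0,0,40],0,0],[[0,0,52],0,0],[[0,0,60],0,0],[[0,0,64],0,0]]'
python3 steer.py '[[[0,0,2],0,0],[[0,0,4],0,0],[[0,0,6],0,0],[[0,0,6],0,0],[[0,0,6],0,0]]'
python3 steer.py '[[[0,0,2],0,0],[[0,0,4],0,0],[[0,0,5],0,0],[[0,0,5],0,0]]'
```

```text
t: 24.23
eef_pos: [560.4, 60.1, 124.2]
tcp_rot: [-3.141, -0.003, 3.059]
ft_force: [-0.1, 0.6, -4.9]
opening: 0.651
grip_force: 30.0
t: 24.65
eef_pos: [561.1, 60.5, 61.8]
tcp_rot: [-3.141, -0.002, 3.06]
ft_force: [0.2, 0.4, -4.4]
opening: 0.648
grip_force: 30.0
t: 25.07
eef_pos: [561.5, 61.5, 57.6]
tcp_rot: [-3.142, 0.001, 3.061]
ft_force: [0.4, 0.1, -4.1]
opening: 0.649
grip_force: 30.0
t: 25.4
eef_pos: [561.2, 61.5, 51.9]
tcp_rot: [-3.141, -0.0, 3.061]
ft_force: [0.3, 0.9, -3.9]
opening: 0.65
grip_force: 30.0
```

```bash
python3 steer.py '[[[0,0,1],0,0],[[0,0,2],0,0],[[0,0,2],0,0]]'
python3 steer.py '[[[0,0,1],0,0],[[0,0,1],0,0],[[0,0,1],0,0]]'
```

```text
t: 25.65
eef_pos: [561.3, 61.5, 50.9]
tcp_rot: [-3.142, 0.001, 3.061]
ft_force: [-2.4, 0.0, 6.0]
opening: 0.648
grip_force: 30.0
t: 25.9
eef_pos: [561.4, 61.5, 50.9]
tcp_rot: [-3.142, 0.001, 3.061]
ft_force: [-5.9, -1.0, 18.1]
opening: 0.644
grip_force: 30.0
```

```bash
python3 steer.py '[[[0,0,-2],0,0],[[0,0,-2],0,0.9],[[0,0,-2],0,0.9],[[0,0,-2],0,0.9],[[0,0,-2],0,0.9]]'
python3 steer.py '[[[0,0,0],0,0.9],[[0,0,0],0,0.9],[[0,0,-10],0,0.9],[[0,0,-35],0,0.9],[[0,0,-70],0,0.9]]'
python3 steer.py '[[[0,0,-40],0,0.9],[[0,0,-80],0,0.9],[[0,0,-120],0,0.9],[[25,25,-140],0,0.9],[[50,50,-150],0,0.9]]'
python3 steer.py '[[[0,40,0],0,0.9],[[0,80,0],0,0.9],[[0,110,0],0,0.9],[[0,120,0],0,0.9],[[0,120,0],0,0.9]]'
python3 - <<'E'
from cell import env
from h import *
i=env.camera_info("top"); p,d=env.read_camera("top"); C=cloud(i,d)
cv2.imwrite("pics/top4.png",p[:,:,::-1])
y=-0.0764; R=np.array([[np.cos(y),-np.sin(y)],[np.sin(y),np.cos(y)]]); c0=np.array([610.8,29.3])
L=np.dstack([(C[...,:2]-c0)@R,C[...,2]])
for n,q,lo,hi in(("teal",(58,52),214,240),("red",(58,-54),214,240),("jar",(-51,28),85,106)):
    m=(L[...,2]>lo)&(L[...,2]<hi)&(abs(L[...,0]-q[0])<40)&(abs(L[...,1]-q[1])<42); P=L[m]
    if len(P): print(n,((P.max(0)+P.min(0))/2).round(1),np.ptp(P,axis=0).round(1),np.median(P[:,2]))
h=cv2.cvtColor(p,cv2.COLOR_RGB2HSV); m=(L[...,2]>98)&(L[...,2]<135)&(abs(L[...,0]+41)<40)&(abs(L[...,1]+80)<60)&(h[...,1]>150)&((h[...,0]<8)|(h[...,0]>172)); print("handle",m.sum(),np.median(L[m],0) if m.any() else 0)
E
```

```text
t: 26.32
eef_pos: [561.4, 61.5, 51.1]
tcp_rot: [-3.141, 0.0, 3.061]
ft_force: [1.3, -0.3, 0.8]
opening: 0.866
grip_force: 0.0
t: 26.73
eef_pos: [560.1, 61.5, 120.6]
tcp_rot: [-3.141, -0.004, 3.061]
ft_force: [0.2, 0.4, 0.4]
opening: 0.905
grip_force: 0.0
t: 27.15
eef_pos: [516.0, 115.2, 275.1]
tcp_rot: [3.141, 0.005, 3.058]
ft_force: [-0.2, 1.4, 0.4]
opening: 0.898
grip_force: 0.0
t: 27.57
eef_pos: [524.8, 236.8, 271.5]
tcp_rot: [3.141, 0.0, 3.064]
ft_force: [0.2, -0.5, -0.3]
opening: 0.897
grip_force: 0.0
teal [ 59.6  51.6 222.8] [50.1 50.8 17.4] 223.9847815537408
red [ 57.1 -54.9 225.6] [61.  59.9 21.7] 231.684887621671
jar [-52.3  27.5  93.4] [58.2 57.6 16.8] 96.46729606860538
handle 115 [-41.9742117  -79.18558086 114.63473278]
```

View pics/top4.png

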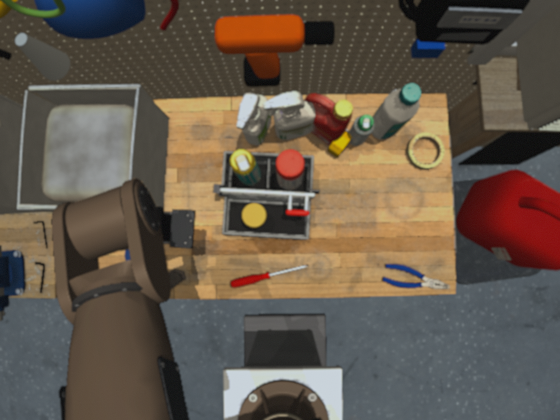

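The final top view shows both cans in the back bays at (243,162) and (290,163), the gate shut with its handle at (297,212), and the jar in the tray at (254,215). The arm is clear of everything.

```bash
python3 -c "
from cell import env
print(env.job_done())"
```

```text
the job is handed in; nothing more can be done
None
```

I handed the job in at about 28 s: the last top view shows both cans upright in the back bays, the gate shut, and the jar (lowered while still held) standing in the front tray. The oil filter was never touched, and I got no verdict back from the judging.

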